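# Switch off the jammed malt mill and hold its roll cover up at the index

### The job

The malt mill has jammed on a stone and tripped: turn its three-position switch back to off (the ring mark), and only then lift the hinged roll cover (it has a bow handle on top) until its needle points at the index clip on the quadrant. The cover has no stay and falls shut by itself, so finish still holding it there with the gripper, steady, while I pick out the stone. Leave the cups, bottle, bowl and tools around the mill where they are.

Things in the scene. Friction and masses are not known exactly. Their poses are not given: they have to be found in the camera images.
- switch_grip (a point): Middle of the switch's grey bar handle (44 x 12 x 36 mm tall; 4 mm flange, radius 24, under it), 27 mm above the mill's switch panel (the black plate at the end nearest the robot, 150 mm over the table), 2 mm behind its vertical turning axis. x: along the bar to its white-lined pointed end, which points at the set mark; y: across the 12 mm grip; z: up. The cover's handle is 125 mm beyond.
- switch (a joint): Switch angle, rad, growing clockwise seen from above: 0 = off (pointed end at the ring mark), 0.70 = slow (single bar mark, straight along the mill), 1.40 = fast (double bar mark). Detents at these three, about 0.07 N m to turn over; snaps home from about 0.25 rad; stops just beyond the ends. Starts at slow or fast, now and then hung between the two.
- cover_hinge (a point): Point on the roll cover's hinge line, 165 mm above the table, level with the handle's middle; fixed to the mill. x: along the hinge, away from the switch panel; y: level, from the hinge towards the shut cover's free edge; z: up. The cover swings up about +x. The hopper (top 303 mm above the table) stands on the -y side, from 48 mm off the hinge line.
- cover (a joint): Opening angle of the roll cover, rad: 0 = shut (level), grows as the free edge rises, stop at 1.3. Steel sheet 216 mm along the hinge, 168 mm from hinge to free edge, about 0.5 to 0.9 kg, on a free hinge: let go, it falls shut from any angle.
- handle (a point): Middle of the round bar of the cover's dark steel bow handle, near the free edge. Bar 12 mm thick, parallel to the hinge, 110 mm between its posts, axis 135 mm from the hinge along the cover and 50 mm off it square to the cover (45 mm over the sheet). Axes as cover_hinge, swung with the cover. Held firmly across y, the round bar can still turn between the fingers.
- needle_tip (a point): Tip of the cover's needle, a thin dark steel pointer turning with the cover in front of the quadrant (upright white arc plate with ticks at the cover's far end); 130 mm from the hinge line, at the cover's angle above level.
- index_tip (a point): The mark: tooth of the small brass index clip clamped by a black thumb screw on the quadrant's arc, 130 mm from the hinge line, in the needle's plane; it is no stop, the needle passes it. Needle tip and index tip meet when the cover is right, at the angle atan2(its z, its y) measured in cover_hinge's axes, 0.55 to 1.0 rad.
- cup_a_rim (a point): centre of the rim of a clear plastic tasting cup, 70 mm wide, 85 mm tall, beside the mill: leave alone
- cup_b_rim (a point): centre of the rim of a second such cup beside the mill: leave alone
- bottle: brown glass beer bottle, 62 mm wide, 230 mm tall, origin under its centre: leave alone
- bowl: small steel bowl, 100 mm wide, 40 mm tall, between the switch panel and the hopper's side, origin under its centre: leave alone
- spanner: steel spanner lying on the table on the free-edge side of the mill: leave alone
- brush: brush lying beyond the spanner: leave alone
- scoop: aluminium grain scoop, 220 mm long, 75 mm wide, 36 mm tall, lying on the table beyond the hopper: leave alone

How it is judged:
On the way, in this order (a step that is already met when the one before it is completed fails the run):
1. the switch is turned to off (value of joint switch below 0.12 rad and value of joint cover below 0.08 rad), for 0.2 s.
2. the cover is lifted to the index and steady there (distance between needle_tip and index_tip below 0.01 m and velocity of joint cover between -0.15 and 0.15 rad/s), for 0.3 s.
At the end, for the whole second after the job is handed in: The switch is at off (within 0.12 rad) and the roll cover is held by the gripper, steady (under 0.1 rad/s), with its needle tip within 10 mm (about 4.4 degrees) of the index tip; nothing around the mill has been moved more than 30 mm (value of joint switch below 0.12 rad and distance between needle_tip and index_tip below 0.01 m and velocity of joint cover between -0.1 and 0.1 rad/s and contact force between the fingers and cover above 1 N and distance of each of cup_a_rim, cup_b_rim, bottle, bowl, spanner, brush, scoop from where it was at the start of the episode below 0.03 m); the arm keeps its last pose, push and grip.
It fails at once if the cover is lifted while the switch is not at off (value of joint cover above 0.12 rad and value of joint switch above 0.2 rad).
It fails at once if something around the mill is pushed away or knocked over (distance of any of cup_a_rim, cup_b_rim, bottle, bowl, spanner, brush, scoop from where it was at the start of the episode above 0.04 m or angle between bottle's own z axis and vertical above 0.5 rad).
It also fails if it takes over 48 s, if anything falls off the work surface, if the arm or the gripper's body presses on something with over 40 N, if the wrist force passes 120 N, or if a joint passes its speed limit or range.

### The arm

A 6-joint arm with a two-finger parallel gripper is mounted at the origin on the work surface. World frame = base frame: x ahead of the robot, y to its left, z up, the work surface at z = 0. Lengths are in m, angles in rad, forces in N, time in s.
With the tool pointing down it reaches from about 0.35 to 0.975 m from the base axis. Payload 4.9 kg.
Tool frame: the origin (TCP) lies midway between the tips of the shut fingers; the grasp point (between the pads) lies ctrl.grip_depth behind it (ctrl.grip_depth is the distance from the TCP to the grasp point, in m); z points along the fingers, y is the line along which they close (so a half turn about z gives the same grasp; the last joint's range is limited). The gripper opens to 85 mm and grips with 20 to 120 N. Pads are 22 mm wide; open, the fingers measure 114 mm over their backs; the gripper's body (76 mm by 85 mm) begins 54 mm behind the grasp point. The pads swing forward as they close: fully open they stand 13 mm farther back than shut.
Start: joints at [1.229, 0.053, 1.613, -0, 1.476, -0.119], TCP at [0.138, 0.61, 0.231] pointing down, gripper open.
Joint ranges: [-3.01, 3.01], [-1.01, 2.22], [0.06, 2.58], [-1.02, 4.17], [0.09, 2.62], [-3.14, 3.14]. Speed limits (rad/s): [2.57, 2.57, 3.14, 3.14, 3.14, 3.14].

### API

Orientations are given as a rotation vector (axis times angle).
In Python, from station import ctrl, get_image, camera_model gives the robot as it stands. The module is installed in compiled form; this text tells all that it offers.
- The arm moves only by the shell command python3 -m crank 'ROWS' [FORCE]. ROWS is JSON, a list of rows, each a list of 7 numbers: the shift along the tool's x, y, z in mm, then the turn, a rotation vector about the tool's x, y, z in rad, then the opening, from -1 (shut) to 1 (fully open). A call has exactly 10 rows; each row shifts and turns the commanded pose from where the row before left it, along the tool's axes as they then stand; what a row does not reach is not made up. A row lasts 1/12 s, in which the tool goes at most 41.7 mm and 7.16 degrees, less where a joint would pass 70% of its speed; a pose out of reach is approached as far as the arm can. A call with a gripper value outside its range is refused whole. The fingers move at their own pace and stop on an object; FORCE is the grip in N (left out, the last holds). Time passes only in rows, so rows that do not move let the fingers close, or fill a call up. It gives the time, the measured TCP pose, the force, the opening and the grip force at its end, in the units of the state.
- ctrl.get_obs(): the state, without advancing time (a new reading comes with each control period).
- get_image(name): name is "scene" or "top" or "wrist"; returns the picture (420x560x3 uint8, red, green, blue); there is no depth.
- camera_model(name): a dict with "vertical_fov" (degrees; the focal length in pixels is half the picture's height over the tangent of half this angle, whatever the lens; pixels are square), "cx", "cy" (the principal point, pixels), "k1" (the pictures are not rectified: a ray, as slopes to the right and down, at radius r is drawn at 1 + k1 r^2 times it, then the intrinsics apply), "R" (3x3) and "t" (3): a world point X has camera coordinates R X + t; the wrist camera has in their place "hand_eye" (4x4, takes a point from camera to tool coordinates, whose origin is the TCP and whose axes are the flange's). Camera axes: x right, y down, z forward; pixel columns grow to the right and rows downward; lengths in m; the calibration is good to about 2 mm. A picture is of the moment at which its call begins: read the wrist's pose just before it. camera_model takes no time and is no camera call.
- ctrl.finish_job(): hands the job in; it is judged then, once.
The state is a dict: "t": time; "q": joint angles; "dq": joint speeds; "effort": joint torques, N m; "tool_pos": TCP position; "tool_rot": TCP orientation; "contact_force": force on the tool from outside, world axes, zero at the start; "wrist_torque": the same for the moment, N m; "opening": finger opening in m; "grip_force": force on a finger pad.
Only numpy, scipy, OpenCV 4.12 (cv2) and the standard library are available. Lean on these libraries where they do the work, as an engineer would, in place of code of your own. Each camera call takes 0.05 s, during which the arm holds its last target. There are 200 camera calls.

## Working session

There is one attempt and no reset: what is moved stays moved. The work goes in short steps, Python scripts to look and compute and a shell command to move; the robot and the scene stay as the last step left them, time stands still between calls to the robot, and variables do not carry over. Pictures are saved under pics/ and viewed, at most 10 in all, crops included, and the job is handed in when it is done.

```bash
mkdir -p pics; cat > h.py <<'E'
import numpy as np, cv2
from scipy.spatial.transform import Rotation as Ro
from station import ctrl, get_image, camera_model
def cam(name,o=None):
    m=camera_model(name)
    if 'hand_eye' in m:
        o=o or ctrl.get_obs(); H=np.array(m['hand_eye']); T=np.eye(4)
        T[:3,:3]=Ro.from_rotvec(o['tool_rot']).as_matrix(); T[:3,3]=o['tool_pos']
        W=T@H; R=W[:3,:3].T; t=-R@W[:3,3]
    else: R=np.array(m['R']); t=np.array(m['t'])
    return dict(f=210/np.tan(np.radians(m['vertical_fov'])/2),cx=m['cx'],cy=m['cy'],k=m['k1'],R=R,t=t)
def ray(c,u,v):
    d=np.array([(u-c['cx'])/c['f'],(v-c['cy'])/c['f']]); s=d.copy()
    for _ in range(30): s=d/(1+c['k']*(s@s))
    r=c['R'].T@np.array([s[0],s[1],1]); return -c['R'].T@c['t'], r/np.linalg.norm(r)
def onz(c,u,v,z):
    o,r=ray(c,u,v); return o+r*(z-o[2])/r[2]
def proj(c,X):
    p=c['R']@np.array(X)+c['t']; s=p[:2]/p[2]; s=s*(1+c['k']*(s@s)); return s*c['f']+[c['cx'],c['cy']]
def tri(a,b):
    (o1,r1),(o2,r2)=a,b
    A=np.array([r1,-r2]).T; s=np.linalg.lstsq(A,o2-o1,rcond=None)[0]
    p,q=o1+s[0]*r1,o2+s[1]*r2; return (p+q)/2,np.linalg.norm(p-q)
def grab(n,fn):
    o=ctrl.get_obs(); im=get_image(n); cv2.imwrite('pics/'+fn+'.png',im[:,:,::-1]); return im,cam(n,o)
E
python3 - <<'E'
from h import *
import pickle
d={}
for n in('top','scene','wrist'): d[n]=grab(n,n+'0'); c=d[n][1]; print(n,-c['R'].T@c['t'],c['f'])
pickle.dump(d,open('d0.pkl','wb'))
o=ctrl.get_obs(); print(o,ctrl.grip_depth)
E
```

```text
top [0.41406085 0.055826   1.09785111] 421.35605590432425
scene [1.61669678 0.27427144 0.90895761] 471.37636619703665
wrist [0.05819657 0.62707509 0.37348949] 364.5660821105172
{'t': 0.15, 'q': array([ 1.22901265e+00,  5.32213044e-02,  1.61393009e+00,  8.79657113e-06,
        1.47598740e+00, -1.18982156e-01]), 'dq': array([ 0.00140795, -0.0011508 , -0.00331737, -0.00066772,  0.00047524,
       -0.00029044]), 'effort': array([ 4.11768033e-04, -3.94248211e+01, -3.70719302e+01, -1.56191800e-04,
        4.77342663e-03,  1.75511019e-05]), 'tool_pos': array([0.13793224, 0.60911656, 0.23036443]), 'tool_rot': array([-3.49213403e-01, -3.12175865e+00,  2.36108923e-03]), 'contact_force': array([ 0.74470036, -0.38674379, -0.37849216]), 'wrist_torque': array([-0.03307643, -0.02154271,  0.03562567]), 'grip_force': 0.0, 'opening': 0.08517376350210956} 0.0187
```

View pics/top0.png

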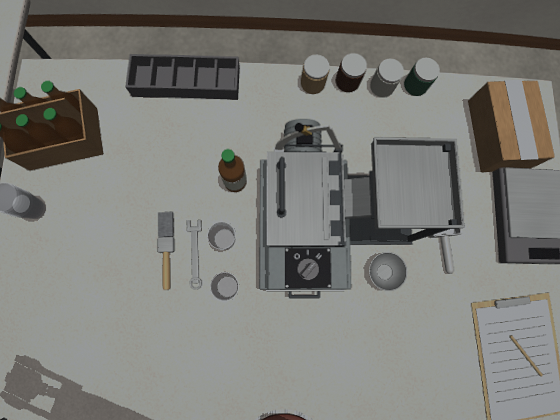

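View pics/scene0.png

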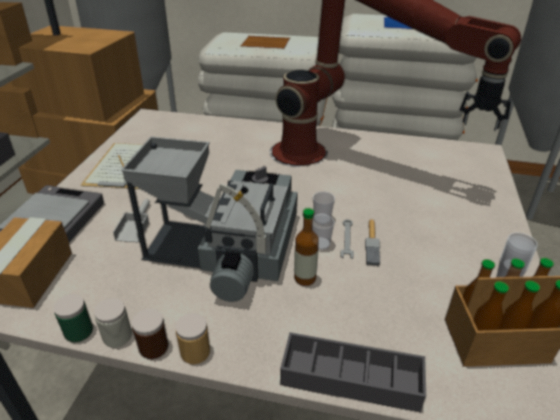

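```bash
python3 - <<'E'
from h import *
t=cv2.imread('pics/top0.png');s=cv2.imread('pics/scene0.png')
a=cv2.resize(t[110:300,240:350],None,fx=3.1,fy=3.1,interpolation=cv2.INTER_CUBIC)
b=cv2.resize(s[155:305,190:310],None,fx=3.8,fy=3.8,interpolation=cv2.INTER_CUBIC)
h=max(a.shape[0],b.shape[0]); im=np.zeros((h,a.shape[1]+b.shape[1],3),np.uint8)
im[:a.shape[0],:a.shape[1]]=a; im[:b.shape[0],a.shape[1]:]=b
print(im.shape,a.shape); cv2.imwrite('pics/c1.png',im)
E
```

```text
(589, 797, 3) (589, 341, 3)
```

View pics/c1.png

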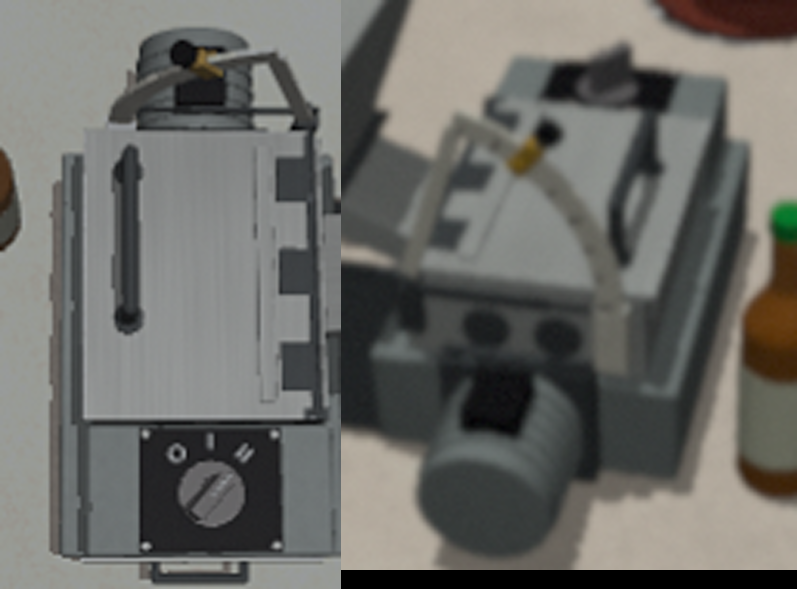

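```bash
python3 - <<'E'
from h import *
import pickle
d=pickle.load(open('d0.pkl','rb')); T,c=d['top']; S,cs=d['scene']
P=lambda u,v,z: onz(c,240+u/3.1,110+v/3.1,z)
h1,h2=P(128,150,.215),P(128,322,.215); print('handle',h1,h2,np.linalg.norm(h1-h2))
sc=[P(*p,.15) for p in((147,434),(275,434),(275,545),(147,545))]; print(np.round(sc,4)); print('panel c',np.mean(sc,0))
print('sw', P(212,493,.16),P(212,488,.186))
print('mill ends',P(85,130,.17),P(85,418,.17), P(62,555,.1))
def brass(im,x0,x1,y0,y1):
    m=cv2.inRange(cv2.cvtColor(im,cv2.COLOR_RGB2HSV),(12,120,60),(32,255,255)); k=np.zeros_like(m);k[y0:y1,x0:x1]=m[y0:y1,x0:x1]
    v,u=np.nonzero(k); print(len(u),u.mean(),v.mean(),u.min(),u.max(),v.min(),v.max()); return u.mean(),v.mean()
a=brass(T,285,330,115,145); b=brass(S,225,250,180,210)
print('brass',tri(ray(c,*a),ray(cs,*b)))
ax=h1-h2; ax/=np.linalg.norm(ax); hm=(h1+h2)/2
y=np.array([-ax[1],ax[0],0]); H=hm-.135*y-[0,0,.05]; print('hinge',H,'ax',ax,'y',y)
B=tri(ray(c,*a),ray(cs,*b))[0]-H; print('brass in hinge',B@ax,B@y,B[2],np.hypot(B@y,B[2]),np.arctan2(B[2],B@y))
E
```

```text
handle [0.69318206 0.02929787 0.215     ] [0.57005285 0.02624434 0.215     ] 0.1231670632652196
[[ 0.4994  0.0082  0.15  ]
 [ 0.502  -0.0853  0.15  ]
 [ 0.422  -0.0858  0.15  ]
 [ 0.4198  0.0064  0.15  ]]
panel c [ 0.4608103  -0.03910002  0.15      ]
sw [ 0.45762584 -0.03872621  0.16      ] [ 0.45987297 -0.0360552   0.186     ]
mill ends [0.72178235 0.06029288 0.17      ] [0.50773054 0.05360193 0.17      ] [0.41102345 0.06757088 0.1       ]
34 306.0882352941176 129.85294117647058 302 311 126 134
40 238.35 195.525 235 241 191 199
brass (array([ 0.73615889, -0.01671849,  0.27843031]), np.float64(0.003709019102783345))
hinge [ 0.63496435 -0.1071874   0.165     ] ax [0.99969264 0.0247918  0.        ] y [-0.0247918   0.99969264  0.        ]
brass in hinge 0.1034063277045148 0.0879323051735677 0.11343030983965907 0.14352186413037735 0.9113551023316285
```

```bash
python3 -m crank '[[0,0,-32,0,0,0.1125,0.18],[0,0,-32,0,0,0.1125,0.18],[0,0,-32,0,0,0.1125,0.18],[0,0,-32,0,0,0.1125,0.18],[-36.4,-17,0,0,0,0,0.18],[-36.4,-17,0,0,0,0,0.18],[-36.4,-17,0,0,0,0,0.18],[-36.4,-17,0,0,0,0,0.18],[-36.4,-17,0,0,0,0,0.18],[-36.4,-17,0,0,0,0,0.18]]' 60
python3 -m crank '[[-36.4,-17,0,0,0,0,0.18],[-36.4,-17,0,0,0,0,0.18],[-36.4,-17,0,0,0,0,0.18],[-36.4,-17,0,0,0,0,0.18],[-36.4,-17,0,0,0,0,0.18],[-36.4,-17,0,0,0,0,0.18],[-36.4,-17,0,0,0,0,0.18],[-36.4,-17,0,0,0,0,0.18],[-36.4,-17,0,0,0,0,0.18],[-36.4,-17,0,0,0,0,0.18]]'
cat >> h.py <<'E'
def go(p,yaw):
    "tool down, tool y at yaw: shift mm in present tool axes, turn about tool z needed"
    o=ctrl.get_obs(); R=Ro.from_rotvec(o['tool_rot']).as_matrix()
    x=np.array([np.cos(yaw+np.pi/2),np.sin(yaw+np.pi/2),0]);z=np.array([0,0,-1.]);G=np.array([x,np.cross(z,x),z]).T
    print('t',o['t'],'pos',o['tool_pos'],'shift now',1e3*R.T@(np.array(p)-o['tool_pos']),'shift after turn',1e3*G.T@(np.array(p)-o['tool_pos']),'turn',Ro.from_matrix(R.T@G).as_rotvec(),'q',o['q'].round(2))
E
python3 -c "
from h import *
go([.459,-.038,.33],.90)"
```

```text
t: 0.98
tool_pos: [0.2455, 0.3919, 0.3589]
tool_rot: [1.036, 2.966, -0.0]
contact_force: [0.9, -0.0, -0.4]
opening: 0.0505
grip_force: 0.0
t: 1.82
tool_pos: [0.4243, 0.0318, 0.3592]
tool_rot: [1.038, 2.965, 0.0]
contact_force: [0.0, 1.0, 0.3]
opening: 0.0505
grip_force: 0.0
t 1.8167 pos [0.42433279 0.03181259 0.35922529] shift now [-70.62132291 -32.97409208  29.24155168] shift after turn [-70.5519587  -33.13659223  29.22529252] turn [ 0.00042965  0.00043155 -0.00248008] q [-0.1  -0.48  1.86  0.    1.76 -1.  ]
```

```bash
python3 -m crank '[[-35,-16.5,9,0,0,0,0.18],[-35,-16.5,10,0,0,0,0.18],[0,0,10,0,0,0,0.18],[0,0,0,0,0,0,0.18],[0,0,0,0,0,0,0.18],[0,0,0,0,0,0,0.18],[0,0,0,0,0,0,0.18],[0,0,0,0,0,0,0.18],[0,0,0,0,0,0,0.18],[0,0,0,0,0,0,0.18]]'
python3 -c "
from h import *
import pickle
i,c=grab('wrist','w1'); pickle.dump((i,c),open('w1.pkl','wb'))"
```

```text
t: 2.65
tool_pos: [0.4583, -0.035, 0.3309]
tool_rot: [1.035, 2.965, 0.0]
contact_force: [-0.8, -0.1, -0.8]
opening: 0.0503
grip_force: 0.0
```

View pics/w1.png

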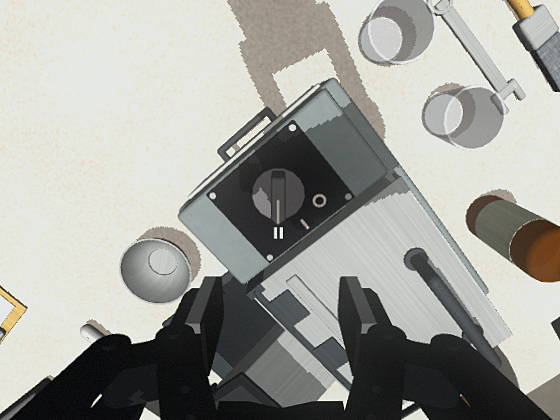

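```bash
python3 - <<'E'
from h import *
import pickle
i,c=pickle.load(open('w1.pkl','rb'))
s=np.array([onz(c,u,v,.15) for u,v in((292,128),(352,197),(270,258),(212,196))]); print(s.round(4),s.mean(0))
print('flange',onz(c,278,195,.154)); a,b=onz(c,278,172,.187),onz(c,278,222,.187)
print('bar',a,b,'yaw',np.arctan2(*(b-a)[1::-1]),np.linalg.norm(b-a))
print('panel yaw',np.arctan2(*(s[1]-s[0])[1::-1]),np.arctan2(*(s[2]-s[3])[1::-1]))
for u,v in ((278,233),(305,224),(319,201)): p=onz(c,u,v,.15)-onz(c,278,195,.154); print(np.arctan2(p[1],p[0]))
print('h',onz(c,413,259,.215))
E
```

```text
[[ 0.4195  0.008   0.15  ]
 [ 0.5028  0.0132  0.15  ]
 [ 0.5036 -0.0846  0.15  ]
 [ 0.4219 -0.0872  0.15  ]] [ 0.46195171 -0.03764122  0.15      ]
flange [ 0.45820176 -0.0383926   0.154     ]
bar [ 0.43677555 -0.02104394  0.187     ] [ 0.46971572 -0.04729449  0.187     ] yaw -0.6728575797378085 0.04212061630807495
panel yaw 0.06279552615691521 0.03279802741115774
-0.6735872817657816
0.043662940579526334
0.7235510403267557
h [0.55258256 0.02292546 0.215     ]
```

```bash
python3 -m crank '[[0,-2.4,25,0,0,0,0.18],[0,0,25,0,0,0,0.18],[0,0,25,0,0,0,0.18],[0,0,25,0,0,0,0.18],[0,0,25,0,0,0,0.18],[0,0,20,0,0,0,0.18],[0,0,15,0,0,0,0.18],[0,0,9,0,0,0,0.18],[0,0,0,0,0,0,0.18],[0,0,0,0,0,0,0.18]]'
python3 -m crank '[[0,0,0,0,0,0,-1],[0,0,0,0,0,0,-1],[0,0,0,0,0,0,-1],[0,0,0,0,0,0,-1],[0,0,0,0,0,0,-1],[0,0,0,0,0,0,-1],[0,0,0,0,0,0,-1],[0,0,0,0,0,0,-1],[0,0,0,0,0,0,-1],[0,0,0,0,0,0,-1]]' 40
python3 -c "
from h import *
go([.457,-.037,.161],.90);print(ctrl.get_obs()['wrist_torque'])"
```

```text
t: 3.53
tool_pos: [0.4569, -0.0374, 0.1616]
tool_rot: [-1.037, -2.966, 0.0]
contact_force: [-0.5, 0.0, 1.5]
opening: 0.0504
grip_force: 0.0
t: 4.37
tool_pos: [0.4577, -0.0373, 0.1627]
tool_rot: [1.036, 2.963, 0.002]
contact_force: [1.0, 1.8, 5.8]
opening: 0.011
grip_force: 41.7
t 4.3667 pos [ 0.45772909 -0.03734044  0.16274981] shift now [ 0.78594146 -0.19106349  1.74788077] shift after turn [ 0.78274131 -0.1865318   1.74980523] turn [ 0.00174775  0.0020329  -0.00188075] q [-0.24 -0.31  2.06  0.    1.39 -1.14]
[ 0.33182648 -0.08311752  0.02226526]
```

```bash
python3 -m crank '[[0,-0.2,0,0,0,-0.11,-1],[0,-0.2,0,0,0,-0.11,-1],[0,-0.2,0,0,0,-0.11,-1],[0,-0.2,0,0,0,-0.11,-1],[0,-0.2,0,0,0,-0.11,-1],[0,-0.2,0,0,0,-0.11,-1],[0,-0.2,0,0,0,-0.11,-1],[0,-0.2,0,0,0,-0.11,-1],[0,-0.2,0,0,0,-0.11,-1],[0,-0.2,0,0,0,-0.11,-1]]'
python3 -m crank '[[0,-0.2,0,0,0,-0.11,-1],[0,-0.2,0,0,0,-0.11,-1],[0,-0.2,0,0,0,-0.10,-1],[0,0,0,0,0,-0.08,-1],[0,0,0,0,0,0,-1],[0,0,0,0,0,0,-1],[0,0,0,0,0,0,-1],[0,0,0,0,0,0,-0.4],[0,0,0,0,0,0,-0.4],[0,0,0,0,0,0,-0.4]]'
python3 -c "
from h import *
go([.457,-.037,.36],2.30);print(ctrl.get_obs()['wrist_torque'])"
```

```text
t: 5.2
tool_pos: [0.4577, -0.0376, 0.1628]
tool_rot: [-0.674, 3.064, 0.005]
contact_force: [2.7, 9.4, 6.9]
opening: 0.0112
grip_force: 41.9
t: 6.03
tool_pos: [0.4563, -0.0401, 0.1607]
tool_rot: [1.262, -2.875, 0.0]
contact_force: [-0.6, -0.6, -0.5]
opening: 0.0257
grip_force: 0.0
t 6.0333 pos [ 0.45628124 -0.04006758  0.16073334] shift now [  -2.48354072    1.62945465 -199.26943083] shift after turn [  -2.57983841    1.80861226 -199.26666183] turn [ 0.00034811 -0.00132923  0.09810855] q [-0.25 -0.31  2.06 -0.    1.39 -2.65]
[-0.00837201  0.02568757 -0.06547655]
```

```bash
python3 -m crank '[[0,0,-25,0,0,0,-0.3],[0,0,-35,0,0,0,-0.3],[0,0,-35,0,0,0,-0.3],[0,0,-35,0,0,0.12,0.18],[0,0,-35,0,0,0.12,0.18],[0,0,-35,0,0,0.12,0.18],[0,0,0,0,0,0.12,0.18],[0,0,0,0,0,0.12,0.18],[0,0,0,0,0,0.12,0.18],[0,0,0,0,0,0.12,0.18]]'
python3 -m crank '[[0,0,0,0,0,0.12,0.18],[0,0,0,0,0,0.12,0.18],[0,0,0,0,0,0.12,0.18],[0,0,0,0,0,0.12,0.18],[0,0,0,0,0,0.12,0.18],[0,0,0,0,0,0.12,0.18],[0,0,0,0,0,0.12,0.18],[0,0,0,0,0,0.12,0.18],[0,0,0,0,0,0.12,0.18],[0,0,0,0,0,0.12,0.18]]'
python3 -m crank '[[0,0,0,0,0,0.12,0.18],[0,0,0,0,0,0.12,0.18],[0,0,0,0,0,0.12,0.18],[0,0,0,0,0,0.12,0.18],[0,0,0,0,0,0.12,0.18],[0,0,0,0,0,0.12,0.18],[0,0,0,0,0,0.12,0.18],[0,0,0,0,0,0.12,0.18],[0,0,0,0,0,0.12,0.18],[0,0,0,0,0,0.12,0.18]]'
python3 -c "
from h import *
go([.60,.028,.36],-1.543)
grab('top','t2')
"
```

```text
t: 6.87
tool_pos: [0.4566, -0.0402, 0.361]
tool_rot: [-0.03, -3.141, 0.001]
contact_force: [0.3, 0.2, 1.0]
opening: 0.0503
grip_force: 0.0
t: 7.7
tool_pos: [0.4565, -0.0402, 0.3606]
tool_rot: [-1.798, -2.575, 0.002]
contact_force: [-1.0, 0.6, 0.0]
opening: 0.0503
grip_force: 0.0
t: 8.53
tool_pos: [0.4565, -0.0402, 0.3606]
tool_rot: [-2.939, -1.11, 0.002]
contact_force: [0.1, 0.2, -0.3]
opening: 0.0504
grip_force: 0.0
t 8.5333 pos [ 0.456494   -0.04019783  0.36063962] shift now [152.75552838  43.71376046   0.42655382] shift after turn [145.34597153 -64.18306394   0.63962189] turn [-2.58783346e-05  1.37334267e-03  6.94555359e-01] q [-0.25 -0.4   1.8  -0.    1.74  0.6 ]
```

```bash
python3 -m crank '[[0,0,0,0,0,0.12,0.18],[0,0,0,0,0,0.12,0.18],[0,0,0,0,0,0.12,0.18],[0,0,0,0,0,0.12,0.18],[0,0,0,0,0,0.12,0.18],[0,0,0,0,0,0.095,0.18],[36,-16,0,0,0,0,0.18],[36,-16,0,0,0,0,0.18],[36,-16,0,0,0,0,0.18],[36,-16,0,0,0,0,0.18]]'
python3 -c "
from h import *
import pickle,time
pickle.dump(grab('wrist','w2'),open('w2.pkl','wb'))
go([.632,.028,.26],-1.543)
"
```

```text
t: 9.42
tool_pos: [0.5998, 0.0295, 0.3607]
tool_rot: [3.14, 0.056, -0.001]
contact_force: [0.3, -0.4, 0.4]
opening: 0.0505
grip_force: 0.0
t 9.4667 pos [0.60435725 0.03205457 0.35680461] shift now [27.68219403  5.34928582 96.7304266 ] shift after turn [27.51938376  4.82127117 96.80461259] turn [-0.00243043  0.00224     0.01060922] q [-0.07 -0.04  1.5   0.    1.68  1.46]
```

View pics/w2.png

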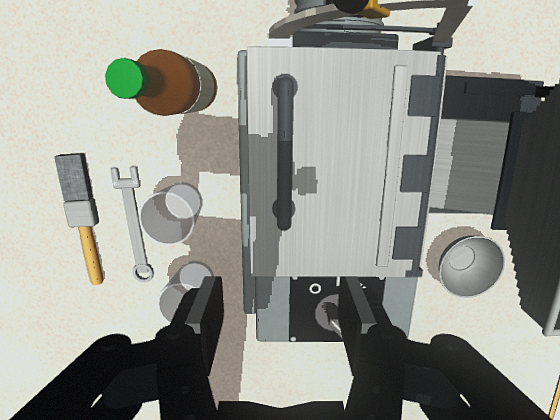

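```bash
python3 -m crank '[[28,2,0,0,0,0.01,0.18],[28,2,0,0,0,0,0.18],[20,0,0,0,0,0,0.18],[0,0,0,0,0,0,0.18],[0,0,0,0,0,0,0.18],[0,0,0,0,0,0,0.18],[0,0,0,0,0,0,0.18],[0,0,0,0,0,0,0.18],[0,0,0,0,0,0,0.18],[0,0,0,0,0,0,0.18]]'
python3 -c "
from h import *
import pickle
i,c=grab('wrist','w3');pickle.dump((i,c),open('w3.pkl','wb'))
go([.632,.028,.26],-1.543)
t=cv2.imread('pics/t2.png')[235:300,265:345]; t=cv2.resize(t,(240,195),interpolation=cv2.INTER_CUBIC)
b=i[:,:,::-1].copy(); im=np.zeros((420,800,3),np.uint8); im[:,:560]=b; im[:195,560:]=t; cv2.imwrite('pics/c3.png',im)
"
```

```text
t: 10.3
tool_pos: [0.6742, 0.0271, 0.3619]
tool_rot: [3.141, 0.038, 0.001]
contact_force: [0.8, -0.5, 1.0]
opening: 0.0505
grip_force: 0.0
t 10.35 pos [0.67424172 0.02709186 0.36176091] shift now [-42.26799758  -1.9275348  101.73579272] shift after turn [-42.20016445  -2.08180532 101.76090968] turn [ 8.03871616e-05 -5.90891793e-04 -3.84640979e-03] q [-0.07  0.13  1.32 -0.    1.69  1.48]
```

View pics/c3.png

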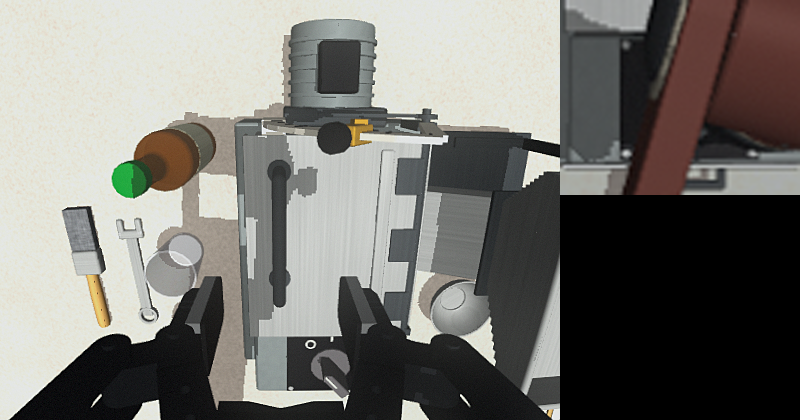

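```bash
python3 - <<'E'
from h import *
import pickle
i,c=pickle.load(open('w3.pkl','rb')); d=pickle.load(open('d0.pkl','rb'))
a,b=onz(c,280,165,.215),onz(c,280,298,.215); print('handle',a,b,np.linalg.norm(a-b),'mid',(a+b)/2)
m=cv2.inRange(cv2.cvtColor(i,cv2.COLOR_RGB2HSV),(12,120,60),(32,255,255)); m[:100]=0;m[160:]=0;m[:,:300]=0;m[:,400:]=0
v,u=np.nonzero(m); print(len(u),u.mean(),v.mean(),u.min(),u.max(),v.min(),v.max())
ax=(a-b)/np.linalg.norm(a-b); hm=(a+b)/2; print('yaw',np.arctan2(ax[1],ax[0]))
ax=np.array([np.cos(.028),np.sin(.028),0]); y=np.array([-ax[1],ax[0],0]); H=hm-.135*y-[0,0,.05]; print('hinge',H)
ct=d['top'][1];cs=d['scene'][1]
rays=[ray(c,u.mean(),v.mean()),ray(ct,306.09,129.85),ray(cs,238.35,195.5)]
A=sum(np.eye(3)-np.outer(r,r) for o,r in rays);B=sum((np.eye(3)-np.outer(r,r))@o for o,r in rays); X=np.linalg.solve(A,B)
for P in (X,tri(rays[0],rays[2])[0],tri(rays[1],rays[2])[0]):
  q=P-H; print(P,'rel',q@ax,q@y,q[2],np.hypot(q@y,q[2]),np.arctan2(q[2],q@y))
for cc,n in((c,'w'),(ct,'t'),(cs,'s')):
  for th in(.85,.9,.95): print(n,th,proj(cc,H+ax*(X-H)@ax+.143*(y*np.cos(th)+np.array([0,0,np.sin(th)]))))
im=cv2.resize(i[105:165,290:410],None,fx=6,fy=6,interpolation=cv2.INTER_CUBIC); cv2.imwrite('pics/c4.png',im[:,:,::-1])
E
```

```text
handle [0.70351534 0.02779505 0.215     ] [0.58227938 0.02484341 0.215     ] 0.12127188284397873 mid [0.64289736 0.02631923 0.215     ]
401 359.14463840399003 130.83790523690774 347 372 119 145
yaw 0.024341442007470755
hinge [ 0.64667687 -0.10862785  0.165     ]
[ 0.73654317 -0.01770861  0.27874304] rel 0.09237648348726119 0.08836767565358687 0.11374303545520997 0.1440358435077279 0.9102964133646205
[ 0.73676924 -0.0172002   0.27906406] rel 0.09261670300836082 0.08886955756288126 0.1140640566765076 0.1445973972342649 0.9089175592411262
[ 0.73614225 -0.01671856  0.27849069] rel 0.09200343660428094 0.0893685562921535 0.11349068522959382 0.14445371053602796 0.9037530880800538
w 0.85 [160.4490417  151.45532467]
w 0.9 [170.8267066  152.94399715]
w 0.95 [182.73018961 154.42788465]
t 0.85 [260.03801048 112.91194072]
t 0.9 [262.96900137 111.93982569]
t 0.95 [266.05254029 111.02127284]
s 0.85 [275.81276179 169.07204858]
s 0.9 [273.40503153 167.05890367]
s 0.95 [270.89203689 165.13774819]
```

View pics/c4.png

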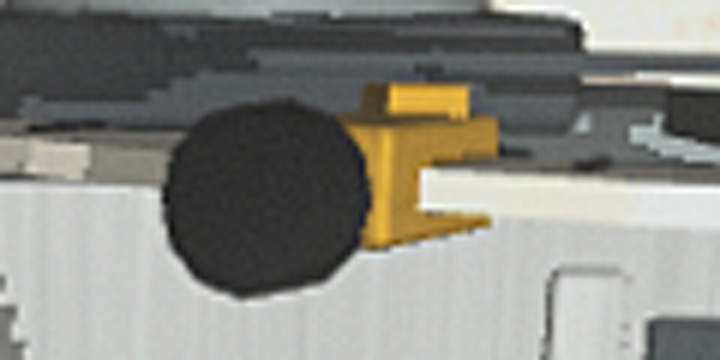

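```bash
python3 - <<'E'
from h import *
import pickle
i,c=pickle.load(open('w3.pkl','rb'))
ax=np.array([np.cos(.026),np.sin(.026),0]); y=np.array([-ax[1],ax[0],0]);
for dy in(-.003,0,.003):
  H=np.array([.6429,.0263+dy,.215])-.135*y-[0,0,.05]
  o,r=ray(c,371.5,141.2)
  s=np.linspace(.1,.4,3001); P=o+s[:,None]*r-H; rad=np.hypot(P@y,P[:,2]); k=np.argmin(abs(rad-.130)); q=P[k]
  th=np.arctan2(q[2],q@y); print(dy,q+H,q@ax,rad[k],'theta',th)
  print('handle at theta',H+y*(.135*np.cos(th)-.05*np.sin(th))+[0,0,.135*np.sin(th)+.05*np.cos(th)])
E
```

```text
-0.003 [ 0.73006141 -0.03065356  0.26835284] 0.08572931401407509 0.1299655709087061 theta 0.9193908934487811
handle at theta [ 0.6453154  -0.06957909  0.30267162]
0 [ 0.73026173 -0.03016847  0.27028275] 0.08586418720432556 0.13001159664834308 theta 0.943802754464009
handle at theta [ 0.64540309 -0.06995098  0.30365798]
0.003 [ 0.73045203 -0.02970762  0.27211616] 0.0859884171744487 0.13004193045711904 theta 0.9679142008293716
handle at theta [ 0.64549029 -0.07030402  0.30455109]
```

```bash
python3 -m crank '[[-19,0,15,0,0,0,0.18],[-18,0,25,0,0,0,0.18],[0,0,25,0,0,0,0.18],[0,0,25,0,0,0,0.18],[0,0,25,0,0,0,0.18],[0,0,25,0,0,0,0.18],[0,0,15,0,0,0,0.18],[0,0,10,0,0,0,0.18],[0,0,0,0,0,0,0.18],[0,0,0,0,0,0,0.18]]'
python3 -m crank '[[0,0,0,0,0,0,-1],[0,0,0,0,0,0,-1],[0,0,0,0,0,0,-1],[0,0,0,0,0,0,-1],[0,0,0,0,0,0,-1],[0,0,0,0,0,0,-1],[0,0,0,0,0,0,-1],[0,0,0,0,0,0,-1],[0,0,0,0,0,0,-1],[0,0,0,0,0,0,-1]]' 50
python3 -c "
from h import *
go([.637,.0265,.197],-1.545)"
```

```text
t: 11.18
tool_pos: [0.6379, 0.0262, 0.1969]
tool_rot: [3.141, 0.037, 0.001]
contact_force: [1.1, 0.4, 0.8]
opening: 0.0507
grip_force: 0.0
t: 12.02
tool_pos: [0.6385, 0.0276, 0.1984]
tool_rot: [-3.139, -0.039, -0.005]
contact_force: [-0.4, 5.2, 4.0]
opening: 0.0103
grip_force: 48.8
t 12.0167 pos [0.63850069 0.02755369 0.19835754] shift now [-1.53037144  1.01969437  1.35034597] shift after turn [-1.52737101  1.01463336  1.35753619] turn [-0.00231477 -0.00316293 -0.00126037] q [-0.07  0.1   1.61  0.    1.42  1.47]
```

```bash
python3 -c "
import numpy as np
t=np.linspace(0,.93,20);y=135*(np.cos(t)-1)-50*np.sin(t);z=135*np.sin(t)+50*(np.cos(t)-1)
print(np.c_[-np.diff(y),-np.diff(z)].round(1).tolist(),y[-1],z[-1])"
```

```text
[[2.6, -6.5], [2.9, -6.4], [3.2, -6.3], [3.5, -6.1], [3.8, -5.9], [4.1, -5.7], [4.4, -5.5], [4.7, -5.3], [4.9, -5.1], [5.2, -4.8], [5.4, -4.6], [5.6, -4.3], [5.8, -4.0], [6.0, -3.7], [6.2, -3.4], [6.3, -3.1], [6.5, -2.8], [6.6, -2.5], [6.7, -2.2]] -94.3734094354036 88.11039113367484
```

```bash
python3 -m crank '[[0,2.6,-6.5,0,0,0,-1],[0,2.9,-6.4,0,0,0,-1],[0,3.2,-6.3,0,0,0,-1],[0,3.5,-6.1,0,0,0,-1],[0,3.8,-5.9,0,0,0,-1],[0,4.1,-5.7,0,0,0,-1],[0,4.4,-5.5,0,0,0,-1],[0,4.7,-5.3,0,0,0,-1],[0,4.9,-5.1,0,0,0,-1],[0,5.2,-4.8,0,0,0,-1]]' 70
python3 -c "
from h import *
go([.637,.0265,.197],-1.545)"
```

```text
t: 12.85
tool_pos: [0.6395, -0.0092, 0.2559]
tool_rot: [-3.133, -0.041, -0.006]
contact_force: [1.9, 12.5, 3.4]
opening: 0.0096
grip_force: 68.2
t 12.85 pos [ 0.63949878 -0.00916831  0.25590831] shift now [ -1.78871032 -35.24380467  59.1889829 ] shift after turn [ -1.5779414  -35.72089886  58.90830531] turn [-0.0080917  -0.00382381  0.0004234 ] q [-0.13  0.07  1.55  0.01  1.52  1.41]
```

```bash
python3 -m crank '[[0,4.4,-4.6,0,0,0,-1],[0,5.4,-4.3,0,0,0,-1],[0,5.6,-4.0,0,0,0,-1],[0,6.0,-3.7,0,0,0,-1],[0,6.2,-3.4,0,0,0,-1],[0,6.3,-3.1,0,0,0,-1],[0,6.5,-2.8,0,0,0,-1],[0,5,-2,0,0,0,-1],[0,3,-1,0,0,0,-1],[0,0,0,0,0,0,-1]]'
python3 - <<'E'
from h import *
import pickle
o=ctrl.get_obs(); w=grab('wrist','w5'); s=grab('scene','s5'); pickle.dump((w,s),open('w5.pkl','wb'))
R=Ro.from_rotvec(o['tool_rot']).as_matrix(); g=o['tool_pos']-R[:,2]*ctrl.grip_depth
print(g,o['contact_force'])
ax=np.array([np.cos(.026),np.sin(.026),0]); y=np.array([-ax[1],ax[0],0])
for hy in (-.1085,-.107):
  q=g-np.array([.6415,hy,.165]); print(np.hypot(q@y,q[2]),np.arctan2(q[2],q@y)-np.arctan2(50,135))
a=cv2.imread('pics/w5.png'); b=cv2.imread('pics/s5.png')[140:300,170:310]
b=cv2.resize(b,(240,274),interpolation=cv2.INTER_CUBIC); im=np.zeros((420,800,3),np.uint8); im[:,:560]=a; im[:274,560:]=b; cv2.imwrite('pics/c5.png',im)
E
```

```text
t: 13.68
tool_pos: [0.6409, -0.0586, 0.2881]
tool_rot: [-3.135, -0.04, -0.01]
contact_force: [-2.3, 10.0, 13.1]
opening: 0.0092
grip_force: 68.6
[ 0.64080914 -0.05873556  0.306812  ] [-2.27147253  9.98050727 13.08981129]
0.15029057385250408 0.8785907252724359
0.1498007302123806 0.8880360787440162
```

View pics/c5.png

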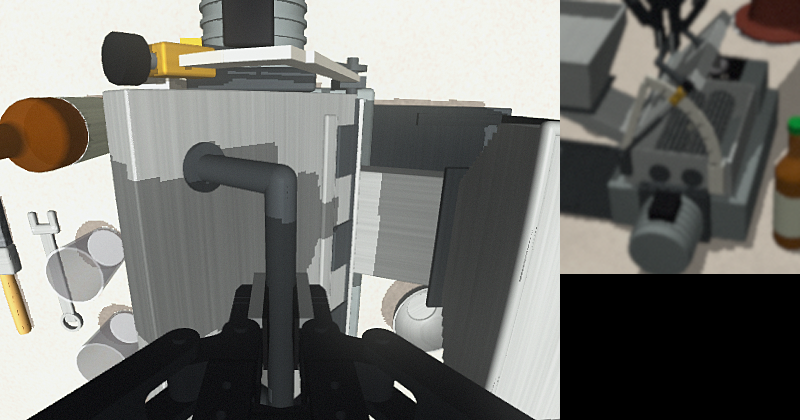

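```bash
python3 -c "
import cv2
b=cv2.imread('pics/s5.png')[170:245,195:295]
cv2.imwrite('pics/c6.png',cv2.resize(b,None,fx=8,fy=8,interpolation=cv2.INTER_CUBIC))"
```

```text
(no output)
```

View pics/c6.png

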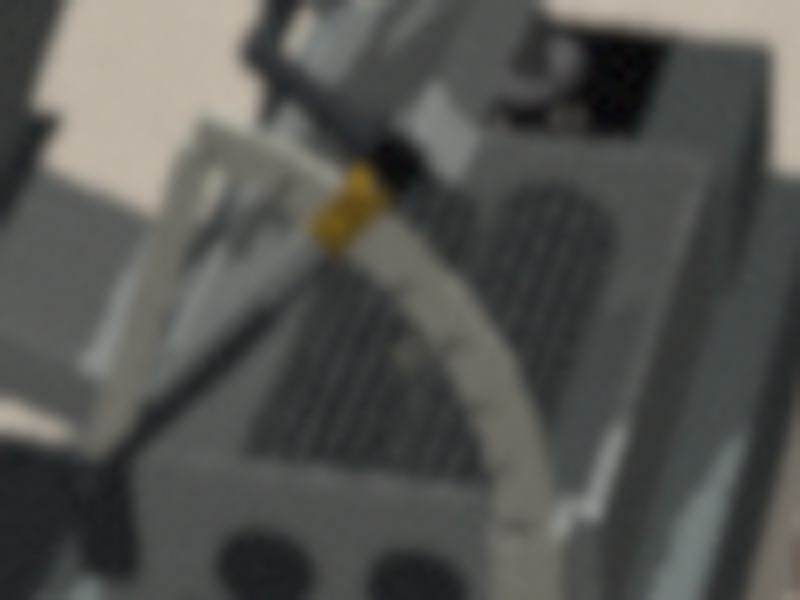

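```bash
python3 - <<'E'
from h import *
import pickle
w,(s,c)=pickle.load(open('w5.pkl','rb'))
ax=np.array([np.cos(.026),np.sin(.026),0]); y=np.array([-ax[1],ax[0],0]); H=np.array([.6415,-.1075,.165])
def th(u,v,x):
  o,r=ray(c,195+(u+.5)/8-.5,170+(v+.5)/8-.5); k=(x-(o-H)@ax)/(r@ax); q=o+k*r-H; return (q@y).round(4),q[2].round(4),np.hypot(q@y,q[2]).round(4),np.arctan2(q[2],q@y).round(3)
for x in(.086,.09):
  print(x,'needle',[th(*p,x) for p in((170,408),(220,360),(270,310),(318,265))])
for x in (.0925,.1): print(x,'brass', [th(*p,x) for p in((328,240),(350,207),(370,180))])
for t in(.85,.9,.95): print(t,(proj(c,H+.0865*ax+.13*(y*np.cos(t)+np.array([0,0,np.sin(t)])))-[195,170])*8)
E
```

```text
0.086 needle [(np.float64(0.024), np.float64(0.0203), np.float64(0.0314), np.float64(0.702)), (np.float64(0.0419), np.float64(0.0419), np.float64(0.0592), np.float64(0.785)), (np.float64(0.0594), np.float64(0.0637), np.float64(0.0871), np.float64(0.82)), (np.float64(0.0757), np.float64(0.0829), np.float64(0.1123), np.float64(0.831))]
0.09 needle [(np.float64(0.0255), np.float64(0.0235), np.float64(0.0346), np.float64(0.746)), (np.float64(0.0433), np.float64(0.045), np.float64(0.0625), np.float64(0.805)), (np.float64(0.0607), np.float64(0.0667), np.float64(0.0902), np.float64(0.832)), (np.float64(0.0769), np.float64(0.0859), np.float64(0.1153), np.float64(0.84))]
0.0925 brass [(np.float64(0.0813), np.float64(0.0974), np.float64(0.1269), np.float64(0.875)), (np.float64(0.0888), np.float64(0.1104), np.float64(0.1417), np.float64(0.894)), (np.float64(0.0954), np.float64(0.121), np.float64(0.154), np.float64(0.903))]
0.1 brass [(np.float64(0.0836), np.float64(0.1028), np.float64(0.1326), np.float64(0.888)), (np.float64(0.091), np.float64(0.1157), np.float64(0.1472), np.float64(0.904)), (np.float64(0.0976), np.float64(0.1262), np.float64(0.1595), np.float64(0.913))]
0.85 [344.00932023 226.30973261]
0.9 [327.36780998 213.05138778]
0.95 [310.07470785 200.38165265]
```

```bash
python3 -m crank '[[0,2,-0.6,0,0,0,-1],[0,2,-0.6,0,0,0,-1],[0,1,-0.3,0,0,0,-1],[0,0,0,0,0,0,-1],[0,0,0,0,0,0,-1],[0,0,0,0,0,0,-1],[0,0,0,0,0,0,-1],[0,0,0,0,0,0,-1],[0,0,0,0,0,0,-1],[0,0,0,0,0,0,-1]]'
python3 - <<'E'
from h import *
import pickle
o=ctrl.get_obs(); w=grab('wrist','w7'); s=grab('scene','s7'); t=grab('top','t7'); pickle.dump((w,s,t),open('w7.pkl','wb'))
R=Ro.from_rotvec(o['tool_rot']).as_matrix(); g=o['tool_pos']-R[:,2]*ctrl.grip_depth
print(g,o['contact_force'],o['dq'].round(4))
ax=np.array([np.cos(.026),np.sin(.026),0]); y=np.array([-ax[1],ax[0],0])
for hy in (-.1085,-.107):
  q=g-np.array([.6415,hy,.165]); print(np.hypot(q@y,q[2]),np.arctan2(q[2],q@y)-np.arctan2(50,135))
b=cv2.imread('pics/s7.png')[185:235,200:250]; a=cv2.imread('pics/t7.png')[115:165,285:335]
im=np.hstack([cv2.resize(k,(400,400),interpolation=cv2.INTER_CUBIC) for k in(b,a)]); cv2.imwrite('pics/c7.png',im)
E
```

```text
t: 14.62
tool_pos: [0.6411, -0.064, 0.2905]
tool_rot: [-3.138, -0.04, -0.011]
contact_force: [-3.0, 9.5, 15.1]
opening: 0.0094
grip_force: 68.5
[ 0.64095806 -0.06410451  0.30915662] [-2.98499451  9.45917121 15.10726875] [ 0.0003 -0.0008  0.0006 -0.0002  0.0016 -0.0002]
0.1508376881371754 0.917346582886257
0.15040318460181967 0.926874954878228
```

View pics/c7.png

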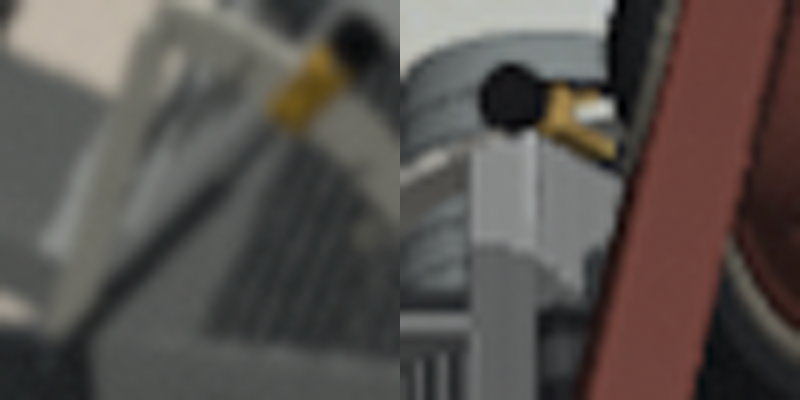

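```bash
python3 - <<'E'
from h import *
import pickle
w,(s,c),t=pickle.load(open('w7.pkl','rb')); w3=pickle.load(open('w3.pkl','rb'))[1]
f=lambda p:((proj(c,p)-[200,185])*8).round(1)
ax=np.array([np.cos(.026),np.sin(.026),0]); y=np.array([-ax[1],ax[0],0]); H=np.array([.6415,-.1075,.165])
print('tooth by wrist ray', [(x,f(o+r*k)) for o,r in [ray(w3,371.5,141.2)] for k in (.22,.23,.24,.25,.26) for x in [(o+r*k-H).round(4)]])
for x in(.084,.0865,.089):
  for th in(.88,.92,.96): print(x,th,[f(H+x*ax+r*(y*np.cos(th)+np.array([0,0,np.sin(th)]))) for r in(.03,.08,.13)])
# dark needle profile along rows of the scene crop
g=cv2.cvtColor(s,cv2.COLOR_RGB2GRAY)
pts=[]
for v in range(203,225):
  u0=200+(90+(330-(v-185)*8)*.9)/8; us=np.arange(int(u0)-4,int(u0)+6); wgt=np.clip(np.percentile(g[v,us],60)-g[v,us].astype(float),0,None); pts.append(((us*wgt).sum()/wgt.sum(),v))
pts=np.array(pts); print(((pts-[200,185])*8).round(0).tolist())
E
```

```text
tooth by wrist ray [(array([0.0911, 0.083 , 0.128 ]), array([276.6,  32.7])), (array([0.0901, 0.0806, 0.1183]), array([271.4,  57. ])), (array([0.0891, 0.0782, 0.1087]), array([266.2,  80.9])), (array([0.0881, 0.0758, 0.099 ]), array([261.1, 104.6])), (array([0.0871, 0.0733, 0.0894]), array([256. , 127.9]))]
0.084 0.88 [array([113. , 271.8]), array([202.4, 184.9]), array([296.3,  93.7])]
0.084 0.92 [array([110. , 269.5]), array([194.2, 178.7]), array([282.7,  83.3])]
0.084 0.96 [array([106.9, 267.4]), array([185.8, 172.8]), array([268.8,  73.3])]
0.0865 0.88 [array([110.7, 276.5]), array([200.1, 189.5]), array([294.1,  98.3])]
0.0865 0.92 [array([107.6, 274.2]), array([191.9, 183.4]), array([280.5,  87.9])]
0.0865 0.96 [array([104.5, 272.1]), array([183.5, 177.4]), array([266.5,  77.9])]
0.089 0.88 [array([108.3, 281.2]), array([197.9, 194.2]), array([291.9, 102.9])]
0.089 0.92 [array([105.3, 278.9]), array([189.6, 188. ]), array([278.3,  92.5])]
0.089 0.96 [array([102.2, 276.8]), array([181.2, 182.1]), array([264.3,  82.5])]
[[275.0, 144.0], [262.0, 152.0], [249.0, 160.0], [235.0, 168.0], [221.0, 176.0], [214.0, 184.0], [207.0, 192.0], [200.0, 200.0], [193.0, 208.0], [185.0, 216.0], [176.0, 224.0], [169.0, 232.0], [161.0, 240.0], [153.0, 248.0], [145.0, 256.0], [137.0, 264.0], [129.0, 272.0], [121.0, 280.0], [114.0, 288.0], [110.0, 296.0], [103.0, 304.0], [96.0, 312.0]]
```

```bash
python3 -m crank '[[0,0,0,0,0,0,-1],[0,0,0,0,0,0,-1],[0,0,0,0,0,0,-1],[0,0,0,0,0,0,-1],[0,0,0,0,0,0,-1],[0,0,0,0,0,0,-1],[0,0,0,0,0,0,-1],[0,0,0,0,0,0,-1],[0,0,0,0,0,0,-1],[0,0,0,0,0,0,-1]]'
python3 -c "
from station import ctrl
print(ctrl.finish_job())"
```

```text
t: 15.6
tool_pos: [0.6411, -0.064, 0.2904]
tool_rot: [-3.138, -0.04, -0.011]
contact_force: [-3.6, 8.5, 14.4]
opening: 0.0092
grip_force: 68.5
the job is handed in; nothing more can be done
None
```

I turned the switch to off first. I then lifted the cover and handed the job in with the gripper still holding it steady at about 0.92 rad, against my index estimate of 0.91 to 0.94 rad. The hand-in returned no verdict.

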